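# Put the washed pestles away in reverse order

### The arm

A 7-joint arm with a two-finger parallel gripper is mounted at the origin on the work surface. World frame = base frame: x ahead of the robot, y to its left, z up, the work surface at z = 0. Lengths are in mm, angles in rad, forces in N, time in s.
With the tool pointing down it reaches from about 400 to 900 mm from the base axis. Payload 5.6 kg.
Tool frame: the origin (TCP) lies midway between the tips of the shut fingers; the grasp point (between the pads) lies 19 mm behind it (arm.tcp_to_grasp is the distance from the TCP to the grasp point, in mm); z points along the fingers, y is the line along which they close (so a half turn about z gives the same grasp; the last joint's range is limited). The gripper opens to 92 mm and grips with 3 to 60 N. Pads are 20 mm wide; open, the fingers measure 128 mm over their backs; the gripper's body (75 mm by 189 mm) begins 69 mm behind the grasp point.
Start: joints at [-1.174, 0.468, -0.012, 1.603, 0.006, 1.071, -0.056], TCP at [276.783, 588.133, 214.592] pointing down, gripper open.
Joint ranges: [-2.53, 2.53], [-0.31, 2.02], [-1.57, 1.55], [0.28, 2.44], [-1.29, 4.43], [0.15, 1.84], [-2.92, 2.92]. Speed limits (rad/s): [2.57, 2.57, 3.14, 3.14, 3.14, 3.14, 3.14].

### API

Orientations are given as a 3x3 rotation matrix whose columns are the frame's x, y, z axes.
In Python, from cell import arm, optics, job gives the robot as it stands.
- The arm moves only by the tool apply_moves, never from a script. Its argument "commands" is a list of rows, each an object of numbers: "ax", "ay", "az": the turn, a rotation vector about the tool's x, y, z in degrees; "tx", "ty", "tz": the shift along the tool's x, y, z in cm; "gripper": the finger opening in cm, from 0 to 9.19. In form: [{"ax": .., "ay": .., "az": .., "tx": .., "ty": .., "tz": .., "gripper": ..}, ...]. A call has 1 to 12 rows; each row is the pose to reach, as a shift and turn from the pose commanded when the call began, along the tool's axes at that moment; what a row does not reach only later rows make up. A row lasts 1/8 s, in which the tool goes at most 62.5 mm and 10.7 degrees, less where a joint would pass 70% of its speed; a pose out of reach is approached as far as the arm can. A call with a gripper value outside its range is refused whole. The fingers move at their own pace and stop on an object; "squeeze" is the grip in N (left out, the last holds). Time passes only in rows, so rows that repeat a pose let the fingers close. It gives the time, the measured TCP pose, the force, the opening and the grip force at its end, in the units of the state.
- arm.get_state(): the state, without advancing time (a new reading comes with each control period).
- optics.snapshot(name): name is "scene" or "top" or "wrist"; returns a dict with "frame" (384x512x3 uint8, red, green, blue), "range_z" (384x512 float32, mm along the optical axis (not along the pixel's ray), 0 where there is no reading), "mtx" (3x3 intrinsics, pixels), "extrinsics" (4x4, takes a point from camera to world coordinates). Camera axes: x right, y down, z forward; pixel columns grow to the right and rows downward; lengths in mm; the calibration is good to about 2 mm. A picture is of the moment at which its call begins.
- job.hand_in(): hands the job in; it is judged then, once.
The state is a dict: "time": time; "joint_pos": joint angles; "qd": joint speeds; "effort": joint torques, N m; "tcp_pos": TCP position; "tcp_rot": TCP orientation; "ft_force": force on the tool from outside, world axes, zero at the start; "ft_torque": the same for the moment, N m; "finger_gap": finger opening in mm; "gripper_force": force on a finger pad.
Only numpy, scipy, OpenCV 4.12 (cv2) and the standard library are available. Lean on these libraries where they do the work, as an engineer would, in place of code of your own. Each camera call takes 0.05 s, during which the arm holds its last target. There are 200 camera calls.

### The job

The four washed pestles on the green drying rack are dry: move them to the wooden store rack in reverse order, so that the one furthest left on the drying rack (seen from the robot) ends furthest right on the store rack, the second from left second from right, and so on. Their heads must still point away from the robot, the middle of each head lying in the far notch of its cradle and the handle in the near one, all released and at rest. The heads are heavy: carry each pestle level and set it down gently, never letting it tip steeply or fall.

Things in the scene. Friction and masses are not known exactly. Their poses are not given: they have to be found in the camera images.
- pestle_a_mid (a point): Shortest of four pestles (126 mm), in the drying rack: round wooden handle 100 mm long, 18 mm thick, then heavy white porcelain head 26 mm long, 30 mm thick. The point is its balance point, on the centre line, on the handle 24 mm behind the head's back, 37 mm behind the head's middle: gripped here across the handle it carries level. x points to the head; roll is arbitrary. 0.07-0.2 kg.
- pestle_b_mid (a point): Second shortest of four pestles (146 mm), in the drying rack: round wooden handle 116 mm long, 18 mm thick, then heavy white porcelain head 30 mm long, 30 mm thick. The point is its balance point, on the centre line, on the handle 22 mm behind the head's back, 37 mm behind the head's middle: gripped here across the handle it carries level. x points to the head; roll is arbitrary. 0.07-0.2 kg.
- pestle_c_mid (a point): Second longest of four pestles (166 mm), in the drying rack: round wooden handle 132 mm long, 18 mm thick, then heavy white porcelain head 34 mm long, 30 mm thick. The point is its balance point, on the centre line, on the handle 20 mm behind the head's back, 37 mm behind the head's middle: gripped here across the handle it carries level. x points to the head; roll is arbitrary. 0.07-0.2 kg.
- pestle_d_mid (a point): Longest of four pestles (188 mm), in the drying rack: round wooden handle 150 mm long, 18 mm thick, then heavy white porcelain head 38 mm long, 30 mm thick. The point is its balance point, on the centre line, on the handle 18 mm behind the head's back, 37 mm behind the head's middle: gripped here across the handle it carries level. x points to the head; roll is arbitrary. 0.07-0.2 kg.
- drying_rack: Drying rack: green drip tray, 160 mm (x) by 310 mm (y), rim 14 mm high, fixed, left or right of the store rack. Origin: middle of its near long edge, at table height; x leads across it away from the robot, y along the row to the robot's left, z up; turned up to 0.15 rad. Its four grey cradles are centred at x 80 mm, y -114, -38, 38, 114 mm, in any order, one pestle in each.
- store_rack: Store rack, empty, fixed: plywood board 160 x 310 x 10 mm with four wooden cradles; origin and axes as on the drying rack. Each has a far V notch at x 117 mm (42 mm wide, for the head) and a near one at x 48 mm (31 mm wide, for the handle), 53 mm high, free for fingers between x 55 and 109. A seated pestle's balance point is at x 80, z 50 and y -114, -38, 38 or 114 mm; its head tops at 65.
- cradle_a: Grey plastic cradle of the drying rack in which the shortest pestle lies at the start; it is fixed, so it marks that pestle's first place in the row. All four look alike. 104 mm (x) by 60 mm (y), notches as on the store rack. Origin: centre of its underside, 5 mm above the table, 50 mm below the centre line of the pestle; axes as the drying rack.
- cradle_b: Grey plastic cradle of the drying rack in which the second shortest pestle lies at the start; it is fixed, so it marks that pestle's first place in the row. All four look alike. 104 mm (x) by 60 mm (y), notches as on the store rack. Origin: centre of its underside, 5 mm above the table, 50 mm below the centre line of the pestle; axes as the drying rack.
- cradle_c: Grey plastic cradle of the drying rack in which the second longest pestle lies at the start; it is fixed, so it marks that pestle's first place in the row. All four look alike. 104 mm (x) by 60 mm (y), notches as on the store rack. Origin: centre of its underside, 5 mm above the table, 50 mm below the centre line of the pestle; axes as the drying rack.
- cradle_d: Grey plastic cradle of the drying rack in which the longest pestle lies at the start; it is fixed, so it marks that pestle's first place in the row. All four look alike. 104 mm (x) by 60 mm (y), notches as on the store rack. Origin: centre of its underside, 5 mm above the table, 50 mm below the centre line of the pestle; axes as the drying rack.
There are look-alikes about, which are no part of the job. Leave any blue or yellow look-alike of the part that bears pestle_d_mid alone.

How it is judged:
By the outcome, as a careful person would: the job done as asked, in the order asked, and still so for the second after the job is handed in, with the robot touching nothing.
It also fails if it takes over 115 s, if anything falls off the work surface, if the arm or the gripper's body presses on something with over 40 N, if the wrist force passes 120 N, or if a joint passes its speed limit or range.

## Working session

There is one attempt and no reset: what is moved stays moved. The work goes in short steps, Python scripts to look and compute and a tool call to move; the robot and the scene stay as the last step left them, time stands still between calls to the robot, and variables do not carry over. Pictures are saved under pics/ and viewed, at most 14 in all, crops included, and the job is handed in when it is done.

Besides the shell and the picture viewer there is one more tool, called after "Call:" as name(argument=value, ...) on one line, values as JSON. apply_moves: Moves the arm, as the interface text tells. Its arguments: {"type":"object","properties":{"commands":{"type":"array","items":{"type":"object","properties":{"ax":{"type":"number"},"ay":{"type":"number"},"az":{"type":"number"},"tx":{"type":"number"},"ty":{"type":"number"},"tz":{"type":"number"},"gripper":{"type":"number"}}}},"squeeze":{"type":"number"}},"required":["commands"]}

```bash
ls; mkdir -p pics
python3 - <<'E'
from cell import arm, optics
import cv2,numpy as np
for n in("scene","top"):
    s=optics.snapshot(n); cv2.imwrite(f"pics/{n}.png",s["frame"][:,:,::-1]); np.savez(f"{n}.npz",**s)
    print(n,s["mtx"].round(1).tolist(),s["extrinsics"].round(3).tolist())
st=arm.get_state();print(st["tcp_pos"],st["tcp_rot"],st["time"],arm.tcp_to_grasp)
E
```

```text
pics
scene [[440.1, 0.0, 256.3], [0.0, 440.1, 190.0], [0.0, 0.0, 1.0]] [[0.754, 0.46, -0.469, 1095.869], [0.656, -0.543, 0.524, -663.642], [-0.014, -0.703, -0.711, 1006.372], [0.0, 0.0, 0.0, 1.0]]
top [[372.2, 0.0, 264.0], [0.0, 372.2, 189.3], [0.0, 0.0, 1.0]] [[0.028, -0.993, 0.113, 365.227], [-1.0, -0.029, -0.005, 20.492], [0.008, -0.113, -0.994, 1194.444], [0.0, 0.0, 0.0, 1.0]]
[276.58278703 587.66968412 213.74423243] [[-9.04822784e-01  4.25788011e-01 -5.46366484e-04]
 [ 4.25788346e-01  9.04821654e-01 -1.43479152e-03]
 [-1.16552803e-04 -1.53086854e-03 -9.99998821e-01]] 0.1 18.700000000000003
```

View pics/top.png

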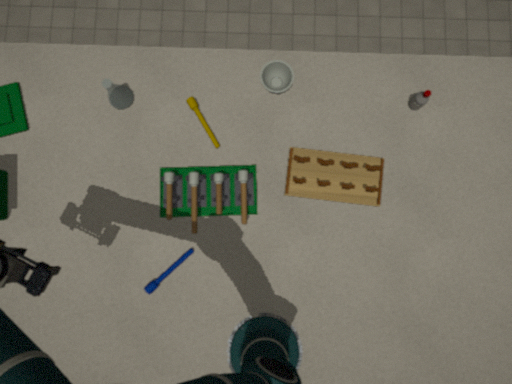

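View pics/scene.png

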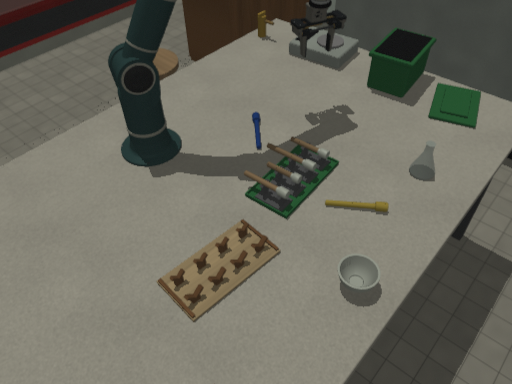

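The top view shows the green rack at px (160-257, 165-217) with pestle heads at about (170,177), (194,178), (219,178) and (243,176). The wooden rack is at (287-383, 148-205). The look-alikes are a blue one at (170,270) and a yellow one at (203,122), both lying on the table; the bowl, flask and bottle are clutter.

```bash
cat > h.py <<'E'
import cv2,numpy as np
def cast(s,px,z):
    px=np.atleast_2d(px).astype(float); K=s["mtx"];E=s["extrinsics"]
    d=np.c_[px,np.ones(len(px))]@np.linalg.inv(K).T@E[:3,:3].T
    return E[:3,3]+d*((z-E[2,3])/d[:,2])[:,None]
def world(s):
    v,u=np.indices(s["range_z"].shape); r=s["range_z"].astype(float); K=s["mtx"];E=s["extrinsics"]
    c=np.stack([(u-K[0,2])/K[0,0]*r,(v-K[1,2])/K[1,1]*r,r],-1)
    return c@E[:3,:3].T+E[:3,3]
def biggest(m):
    n,l,st,_=cv2.connectedComponentsWithStats(m.astype(np.uint8)); return l==1+np.argmax(st[1:,4])
E
python3 - <<'E'
from h import *
s=dict(np.load("top.npz")); f=s["frame"]; hsv=cv2.cvtColor(f,cv2.COLOR_RGB2HSV).astype(int); H,S,V=hsv[...,0],hsv[...,1],hsv[...,2]
W=world(s)
def roi(m,x0,x1,y0,y1):
    o=np.zeros_like(m);o[y0:y1,x0:x1]=m[y0:y1,x0:x1];return o
g=roi((H>45)&(H<85)&(S>120),140,275,150,235)
w=roi((H>8)&(H<30)&(S>60),275,400,135,220)
def rect(m,z,name):
    c=max(cv2.findContours(m.astype(np.uint8),cv2.RETR_EXTERNAL,cv2.CHAIN_APPROX_NONE)[0],key=cv2.contourArea).reshape(-1,2)
    P=cast(s,c,z)[:,:2].astype(np.float32)
    r=cv2.minAreaRect(P); b=cv2.boxPoints(r); print(name,r,b.round(1).tolist())
    return b
rect(g,14,"dry"); rect(w,10,"store")
# pestle heads & handles
hd=roi((S<60)&(V>130),160,257,160,200)&(W[...,2]>50)
hn=roi((H>3)&(H<22)&(S>70),160,257,165,240)&(W[...,2]>45)
for nm,m in(("head",hd),("handle",hn)):
    n,l,st,c=cv2.connectedComponentsWithStats(m.astype(np.uint8))
    for i in range(1,n):
        if st[i,4]<15: continue
        v,u=np.nonzero(l==i); P=cast(s,np.c_[u,v],62)
        print(nm,c[i].round(1),st[i].tolist(),P.mean(0).round(1),"ext x",P[:,0].min().round(),P[:,0].max().round(),"z",np.median(W[l==i][:,2]).round(1), "fit",np.polyfit(P[:,0],P[:,1],1).round(3))
# store cradle darker tops by height
m=roi((W[...,2]>30),280,390,140,215)
n,l,st,c=cv2.connectedComponentsWithStats(m.astype(np.uint8))
for i in range(1,n): 
    if st[i,4]>8: print("cr",c[i].round(1),st[i,4],cast(s,c[i],48)[0].round(1),W[l==i][:,2].max().round(1))
E
```

```text
dry ((490.9359130859375, 191.826171875), (156.44000244140625, 301.0172119140625), 3.4910943508148193) [[403.70001220703125, 337.29998779296875], [422.0, 36.79999923706055], [578.2000122070312, 46.400001525878906], [559.7999877929688, 346.79998779296875]]
store ((549.99560546875, -210.3776397705078), (310.3912353515625, 161.3117218017578), 84.72063446044922) [[455.3999938964844, -357.5], [616.0, -372.29998779296875], [644.5999755859375, -63.29999923706055], [484.0, -48.400001525878906]]
head [242.2 175.4] [240, 171, 6, 12, 50] [535.6  83.1  62. ] ext x 515.0 550.0 z 68.3 fit [-1.1000e-02  8.9051e+01]
head [167.8 177.3] [165, 173, 6, 11, 47] [523.1 311.   62. ] ext x 506.0 537.0 z 67.2 fit [4.80000e-02 2.85909e+02]
head [192.7 178.5] [190, 173, 6, 13, 57] [521.6 234.5  62. ] ext x 502.0 539.0 z 67.8 fit [4.80000e-02 2.09239e+02]
head [217.5 177.1] [215, 174, 6, 7, 34] [528.3 158.7  62. ] ext x 519.0 538.0 z 68.7 fit [-2.50000e-02  1.71834e+02]
handle [243.7 202.2] [240, 183, 8, 41, 230] [453.4  75.8  62. ] ext x 390.0 512.0 z 61.3 fit [ 0.055 50.859]
handle [169.2 201. ] [166, 184, 7, 36, 199] [450.7 302.7  62. ] ext x 396.0 503.0 z 61.7 fit [4.30000e-02 2.83358e+02]
handle [218.6 197.5] [216, 184, 6, 30, 163] [465.4 152.7  62. ] ext x 418.0 507.0 z 61.5 fit [5.40000e-02 1.27314e+02]
handle [194.1 209.1] [191, 186, 7, 48, 247] [428.3 225.7  62. ] ext x 356.0 499.0 z 61.5 fit [4.60000e-02 2.06183e+02]
cr [301.9 158.8] 72 [ 595.6 -101.2   48. ] 50.4
cr [320.9 161.1] 32 [ 590.1 -160.8   48. ] 50.6
cr [330.4 162. ] 41 [ 588.  -190.4   48. ] 1194.4
cr [350.1 164.5] 78 [ 582.  -252.2   48. ] 50.8
cr [368.5 166.6] 31 [ 577.  -310.2   48. ] 1194.4
cr [378.3 168. ] 42 [ 573.6 -340.7   48. ] 1194.4
cr [299.6 180.2] 56 [527.8 -95.   48. ] 54.5
cr [323.8 183.2] 55 [ 520.6 -170.6   48. ] 53.9
cr [348.  186.2] 56 [ 513.4 -245.9   48. ] 1194.4
cr [372.1 188.9] 61 [ 507.1 -321.1   48. ] 1194.4
```

```bash
cat >> h.py <<'E'
def plan(goals,st=None,R0=None,p0=None):
    """goals: list of (x,y,z,yaw_deg of tool x); prints rows from current pose"""
    if R0 is None:
        from cell import arm
        st=arm.get_state(); R0=np.array(st["tcp_rot"]); p0=np.array(st["tcp_pos"])
    from scipy.spatial.transform import Rotation as Ro
    for x,y,z,a in goals:
        a=np.radians(a); c,s=np.cos(a),np.sin(a)
        G=np.array([[c,s,0],[s,-c,0],[0,0,-1.]])
        t=R0.T@(np.array([x,y,z])-p0)/10; r=np.degrees(Ro.from_matrix(R0.T@G).as_rotvec())
        print("t",t.round(2),"a",r.round(2))
E
python3 -c "
from h import *
plan([(470,230,260,183.5)])"
```

```text
t [-32.73 -24.13  -4.58] a [-9.00e-02 -2.00e-02 -2.87e+01]
```

Call:
apply_moves(commands=[{"tz": -4.6, "gripper": 5}, {"tx": -32.7, "ty": -24.1, "tz": -4.6, "az": -28.7, "gripper": 5}, {"tx": -32.7, "ty": -24.1, "tz": -4.6, "az": -28.7, "gripper": 5}, {"tx": -32.7, "ty": -24.1, "tz": -4.6, "az": -28.7, "gripper": 5}, {"tx": -32.7, "ty": -24.1, "tz": -4.6, "az": -28.7, "gripper": 5}, {"tx": -32.7, "ty": -24.1, "tz": -4.6, "az": -28.7, "gripper": 5}, {"tx": -32.7, "ty": -24.1, "tz": -4.6, "az": -28.7, "gripper": 5}, {"tx": -32.7, "ty": -24.1, "tz": -4.6, "az": -28.7, "gripper": 5}, {"tx": -32.7, "ty": -24.1, "tz": -4.6, "az": -28.7, "gripper": 5}, {"tx": -32.7, "ty": -24.1, "tz": -4.6, "az": -28.7, "gripper": 5}, {"tx": -32.7, "ty": -24.1, "tz": -4.6, "az": -28.7, "gripper": 5}])

```text
invalid input
```

Run:
```python
from h import *
from cell import optics,arm
s=optics.snapshot("wrist"); cv2.imwrite("pics/w1.png",s["frame"][:,:,::-1]); np.savez("w1.npz",**s)
st=arm.get_state();print(st["tcp_pos"],st["tcp_rot"].round(3) if hasattr(st["tcp_rot"],'round') else st["tcp_rot"],st["time"]);print(s["extrinsics"].round(2),s["mtx"])
```

```text
[276.61072509 587.73193373 213.85371253] [[-0.905  0.426 -0.   ]
 [ 0.426  0.905 -0.001]
 [-0.    -0.001 -1.   ]] 0.15
[[ 4.3000e-01  8.8000e-01  2.3000e-01  2.1249e+02]
 [ 9.0000e-01 -4.1000e-01 -1.1000e-01  6.1950e+02]
 [-0.0000e+00  2.6000e-01 -9.7000e-01  3.8486e+02]
 [ 0.0000e+00  0.0000e+00  0.0000e+00  1.0000e+00]] [[337.31693025   0.         252.88264423]
 [  0.         337.31693025 188.4130334 ]
 [  0.           0.           1.        ]]
```

View pics/w1.png

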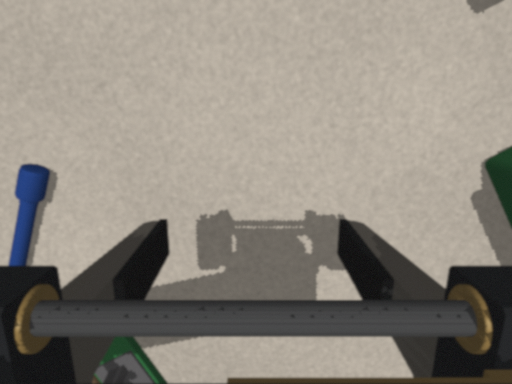

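The wrist view (still at the start pose, since the move was refused) shows only the blue look-alike at (30,200) and the fingers. I'll send every field in each row.

Call:
apply_moves(commands=[{"ax": 0, "ay": 0, "az": 0, "tx": 0, "ty": 0, "tz": -4.6, "gripper": 5}, {"ax": 0, "ay": 0, "az": -28.7, "tx": -32.7, "ty": -24.1, "tz": -4.6, "gripper": 5}, {"ax": 0, "ay": 0, "az": -28.7, "tx": -32.7, "ty": -24.1, "tz": -4.6, "gripper": 5}, {"ax": 0, "ay": 0, "az": -28.7, "tx": -32.7, "ty": -24.1, "tz": -4.6, "gripper": 5}, {"ax": 0, "ay": 0, "az": -28.7, "tx": -32.7, "ty": -24.1, "tz": -4.6, "gripper": 5}, {"ax": 0, "ay": 0, "az": -28.7, "tx": -32.7, "ty": -24.1, "tz": -4.6, "gripper": 5}, {"ax": 0, "ay": 0, "az": -28.7, "tx": -32.7, "ty": -24.1, "tz": -4.6, "gripper": 5}, {"ax": 0, "ay": 0, "az": -28.7, "tx": -32.7, "ty": -24.1, "tz": -4.6, "gripper": 5}, {"ax": 0, "ay": 0, "az": -28.7, "tx": -32.7, "ty": -24.1, "tz": -4.6, "gripper": 5}, {"ax": 0, "ay": 0, "az": -28.7, "tx": -32.7, "ty": -24.1, "tz": -4.6, "gripper": 5}, {"ax": 0, "ay": 0, "az": -28.7, "tx": -32.7, "ty": -24.1, "tz": -4.6, "gripper": 5}, {"ax": 0, "ay": 0, "az": -28.7, "tx": -32.7, "ty": -24.1, "tz": -4.6, "gripper": 5}], squeeze=25)

```text
time: 1.65
tcp_pos: [469.5, 231.9, 260.5]
tcp_rot: [[-0.998, -0.063, -0.0], [-0.063, 0.998, 0.0], [0.0, 0.0, -1.0]]
ft_force: [-0.5, -0.3, -0.0]
finger_gap: 49.7
gripper_force: 0.0
```

Run:
```python
from h import *
from cell import optics,arm
s=optics.snapshot("wrist"); cv2.imwrite("pics/w2.png",s["frame"][:,:,::-1]); np.savez("w2.npz",**s)
st=arm.get_state();print(st["tcp_pos"],np.round(st["tcp_rot"],3),st["time"],np.round(st["joint_pos"],2))
```

```text
[469.59757905 231.69711731 260.50859603] [[-0.998 -0.063 -0.   ]
 [-0.063  0.998  0.   ]
 [ 0.     0.    -1.   ]] 1.7 [-0.59  0.2   0.07  1.86 -0.02  1.07  1.13]
```

View pics/w2.png

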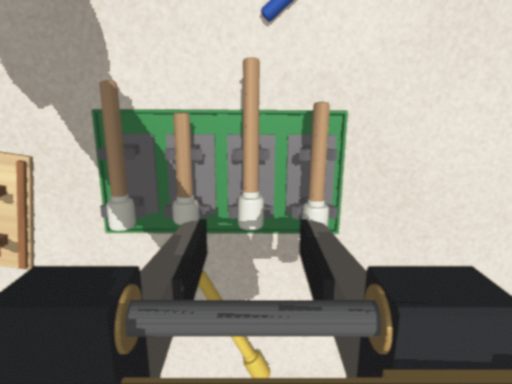

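The close view shows all four: C handle and head at (112,140)/(120,212), A at (183,155)/(186,208), D at (251,125)/(250,210), B at (320,150)/(316,212). The lengths match and D is clearly the longest. The yellow look-alike lies apart at (235,330), on the table.

Run:
```python
from h import *
s=dict(np.load("w2.npz")); f=s["frame"]; hsv=cv2.cvtColor(f,cv2.COLOR_RGB2HSV).astype(int); H,S,V=hsv[...,0],hsv[...,1],hsv[...,2]
g=biggest((H>45)&(H<85)&(S>100))
c=max(cv2.findContours(g.astype(np.uint8),cv2.RETR_EXTERNAL,cv2.CHAIN_APPROX_NONE)[0],key=cv2.contourArea).reshape(-1,2)
r=cv2.minAreaRect(cast(s,c,14)[:,:2].astype(np.float32));print(r)
W=world(s)
hn=(H>3)&(H<22)&(S>70)&(W[...,2]>45)&(W[...,2]<75)
hn[260:]=0; hn[:, :70]=0
n,l,st,cc=cv2.connectedComponentsWithStats(hn.astype(np.uint8))
for i in range(1,n):
    if st[i,4]<300: continue
    v,u=np.nonzero(l==i); P=cast(s,np.c_[u,v],55); Q=W[l==i]
    y=np.polyfit(P[:,0],P[:,1],1)
    print(cc[i].round(),"x ext",P[:,0].min().round(1),P[:,0].max().round(1),"depth ext",Q[:,0].min().round(1),Q[:,0].max().round(1),"zmax",np.percentile(Q[:,2],95).round(1),"slope",y[0].round(3),"y@490",np.polyval(y,490).round(1))
```

```text
((492.4533386230469, 186.11732482910156), (156.61866760253906, 235.85105895996094), 3.2331340312957764)
[250. 125.] x ext 356.5 501.4 depth ext 357.3 499.6 zmax 65.5 slope 0.054 y@490 231.0
[113. 137.] x ext 389.1 516.0 depth ext 389.3 513.2 zmax 65.6 slope 0.059 y@490 78.6
[318. 151.] x ext 396.4 507.3 depth ext 396.5 504.9 zmax 65.4 slope 0.055 y@490 307.6
[183. 155.] x ext 417.5 512.2 depth ext 417.3 509.7 zmax 65.4 slope 0.051 y@490 154.9
```

Order from the left is b, d, a, c, so the targets on the store rack from the left are c, a, d, b. I'll start with b.

Run:
```python
from h import *
plan([(486,306,130,183.3),(486,306,36,183.3)])
a=np.radians(183.3);c,s=np.cos(a),np.sin(a);R=np.array([[c,s,0],[s,-c,0],[0,0,-1.]])
print("from grasp B:");plan([(486,306,136,183.3),(539.5,-323.9,136,174.7),(539.5,-323.9,31,174.7)],R0=R,p0=np.array([486,306,36]))
```

```text
t [-2.1   7.31 13.05] a [ 0.   -0.01  0.29]
t [-2.11  7.31 22.45] a [ 0.   -0.01  0.29]
from grasp B:
t [  0.   0. -10.] a [0. 0. 0.]
t [ -1.72 -63.19 -10.  ] a [0.  0.  8.6]
t [ -1.72 -63.19   0.5 ] a [0.  0.  8.6]
```

Call:
apply_moves(commands=[{"ax": 0, "ay": 0, "az": 0.3, "tx": -2.1, "ty": 7.3, "tz": 4, "gripper": 5}, {"ax": 0, "ay": 0, "az": 0.3, "tx": -2.1, "ty": 7.3, "tz": 9, "gripper": 5}, {"ax": 0, "ay": 0, "az": 0.3, "tx": -2.1, "ty": 7.3, "tz": 13, "gripper": 5}, {"ax": 0, "ay": 0, "az": 0.3, "tx": -2.1, "ty": 7.3, "tz": 16, "gripper": 5}, {"ax": 0, "ay": 0, "az": 0.3, "tx": -2.1, "ty": 7.3, "tz": 19, "gripper": 5}, {"ax": 0, "ay": 0, "az": 0.3, "tx": -2.1, "ty": 7.3, "tz": 21.5, "gripper": 5}, {"ax": 0, "ay": 0, "az": 0.3, "tx": -2.1, "ty": 7.3, "tz": 22.4, "gripper": 5}, {"ax": 0, "ay": 0, "az": 0.3, "tx": -2.1, "ty": 7.3, "tz": 22.4, "gripper": 5}])

```text
time: 2.7
tcp_pos: [486.3, 305.2, 36.4]
tcp_rot: [[-0.998, -0.056, -0.001], [-0.056, 0.998, -0.0], [0.001, -0.0, -1.0]]
ft_force: [0.1, -0.4, -0.1]
finger_gap: 50.0
gripper_force: 0.0
```

Call:
apply_moves(commands=[{"ax": 0, "ay": 0, "az": 0, "tx": 0, "ty": 0, "tz": 0, "gripper": 1}, {"ax": 0, "ay": 0, "az": 0, "tx": 0, "ty": 0, "tz": 0, "gripper": 1}, {"ax": 0, "ay": 0, "az": 0, "tx": 0, "ty": 0, "tz": 0, "gripper": 1}, {"ax": 0, "ay": 0, "az": 0, "tx": 0, "ty": 0, "tz": 0, "gripper": 1}, {"ax": 0, "ay": 0, "az": 0, "tx": 0, "ty": 0, "tz": 0, "gripper": 1}, {"ax": 0, "ay": 0, "az": 0, "tx": 0, "ty": 0, "tz": 0, "gripper": 1}])

```text
time: 3.45
tcp_pos: [486.8, 306.3, 37.2]
tcp_rot: [[-0.998, -0.057, 0.001], [-0.056, 0.998, 0.002], [-0.001, 0.002, -1.0]]
ft_force: [-1.7, 4.9, 4.7]
finger_gap: 17.0
gripper_force: 25.0
```

Call:
apply_moves(commands=[{"ax": 0, "ay": 0, "az": 0, "tx": 0, "ty": 0, "tz": -1, "gripper": 1}, {"ax": 0, "ay": 0, "az": 0, "tx": 0, "ty": 0, "tz": -2.5, "gripper": 1}, {"ax": 0, "ay": 0, "az": 0, "tx": 0, "ty": 0, "tz": -4.5, "gripper": 1}, {"ax": 0, "ay": 0, "az": 0, "tx": 0, "ty": 0, "tz": -7, "gripper": 1}, {"ax": 0, "ay": 0, "az": 0, "tx": 0, "ty": 0, "tz": -9, "gripper": 1}, {"ax": 0, "ay": 0, "az": 0, "tx": 0, "ty": 0, "tz": -10, "gripper": 1}, {"ax": 0, "ay": 0, "az": 0, "tx": 0, "ty": 0, "tz": -10, "gripper": 1}, {"ax": 0, "ay": 0, "az": 0, "tx": 0, "ty": 0, "tz": -10, "gripper": 1}])

```text
time: 4.45
tcp_pos: [486.1, 304.5, 135.9]
tcp_rot: [[-0.998, -0.056, -0.001], [-0.056, 0.998, -0.001], [0.001, -0.001, -1.0]]
ft_force: [0.1, -0.1, -1.9]
finger_gap: 17.2
gripper_force: 25.0
```

Run:
```python
from h import *
from cell import optics,arm
s=optics.snapshot("wrist"); cv2.imwrite("pics/w3.png",s["frame"][:,:,::-1]); np.savez("w3.npz",**s)
t=optics.snapshot("scene"); np.savez("s3.npz",**t)
a=s["frame"]; b=t["frame"][110:260,190:390]; b=cv2.resize(b,(512,384)); cv2.imwrite("pics/c3.png",np.vstack([a[:,:],b])[::1,:,::-1][:,:].copy()[0:768]) 
im=np.hstack([cv2.resize(a,(400,300)),cv2.resize(b,(400,300))]); cv2.imwrite("pics/c3.png",im[:,:,::-1])
st=arm.get_state();print(st["ft_force"],st["ft_torque"])
plan([(539.5,-323.9,136,174.7),(539.5,-323.9,31,174.7)])
```

```text
[ 0.12370633  0.38130986 -1.64023845] [ 0.02329925 -0.0194116   0.02298457]
t [-1.830e+00 -6.304e+01  3.000e-02] a [-0.07 -0.08  8.5 ]
t [ -1.85 -63.03  10.53] a [-0.07 -0.08  8.5 ]
```

View pics/c3.png

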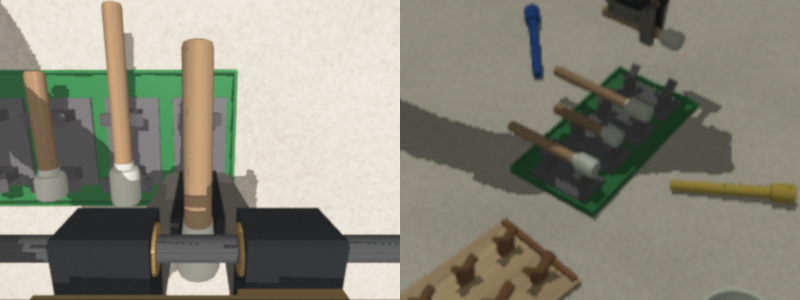

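b is held level in the grip in both views (handle at (198,130) wrist, and (650,25) scene crop). Now moving over to the store rack.

Call:
apply_moves(commands=[{"ax": 0, "ay": 0, "az": 0.3, "tx": -0.1, "ty": -2, "tz": 0, "gripper": 1}, {"ax": 0, "ay": 0, "az": 1, "tx": -0.2, "ty": -6, "tz": 0, "gripper": 1}, {"ax": 0, "ay": 0, "az": 1.5, "tx": -0.3, "ty": -11, "tz": 0, "gripper": 1}, {"ax": 0, "ay": 0, "az": 2.2, "tx": -0.5, "ty": -17, "tz": 0, "gripper": 1}, {"ax": 0, "ay": 0, "az": 3, "tx": -0.7, "ty": -23, "tz": 0, "gripper": 1}, {"ax": 0, "ay": 0, "az": 4, "tx": -0.9, "ty": -29, "tz": 0, "gripper": 1}, {"ax": 0, "ay": 0, "az": 5, "tx": -1.1, "ty": -35, "tz": 0, "gripper": 1}, {"ax": 0, "ay": 0, "az": 6, "tx": -1.3, "ty": -41, "tz": 0, "gripper": 1}, {"ax": 0, "ay": 0, "az": 7, "tx": -1.5, "ty": -47, "tz": 0, "gripper": 1}, {"ax": 0, "ay": 0, "az": 7.5, "tx": -1.6, "ty": -53, "tz": 0, "gripper": 1}, {"ax": 0, "ay": 0, "az": 8, "tx": -1.7, "ty": -57.5, "tz": 0, "gripper": 1}, {"ax": 0, "ay": 0, "az": 8.5, "tx": -1.8, "ty": -61, "tz": 0, "gripper": 1}])

```text
time: 6.05
tcp_pos: [536.6, -306.8, 136.3]
tcp_rot: [[-0.995, 0.096, -0.001], [0.096, 0.995, -0.001], [0.001, -0.001, -1.0]]
ft_force: [0.5, 1.4, -1.7]
finger_gap: 17.2
gripper_force: 25.0
```

Call:
apply_moves(commands=[{"ax": 0, "ay": 0, "az": 0, "tx": 0, "ty": -2, "tz": 0, "gripper": 1}, {"ax": 0, "ay": 0, "az": 0, "tx": 0, "ty": -2, "tz": 0, "gripper": 1}, {"ax": 0, "ay": 0, "az": 0, "tx": 0, "ty": -2, "tz": 0, "gripper": 1}, {"ax": 0, "ay": 0, "az": 0, "tx": 0, "ty": -2, "tz": 0, "gripper": 1}])

```text
time: 6.55
tcp_pos: [537.1, -321.1, 136.6]
tcp_rot: [[-0.996, 0.09, 0.0], [0.09, 0.996, 0.001], [0.0, 0.001, -1.0]]
ft_force: [-0.2, -0.7, -1.7]
finger_gap: 17.1
gripper_force: 25.0
```

Run:
```python
from h import *
from cell import optics,arm
s=optics.snapshot("wrist"); np.savez("w4.npz",**s)
t=optics.snapshot("top"); np.savez("t4.npz",**t)
a=s["frame"]; b=t["frame"][130:220,275:395]
im=np.hstack([cv2.resize(a,(400,300)),cv2.resize(b,(400,300))]); cv2.imwrite("pics/c4.png",im[:,:,::-1])
print(arm.get_state()["joint_pos"])
plan([(539.5,-323.9,31,174.7)])
```

```text
[ 0.30024491  0.51574394  0.25024773  1.74281594 -0.15693224  0.90248541
  2.09697856]
t [-0.25 -0.21 10.57] a [0.03 0.01 0.11]
```

View pics/c4.png

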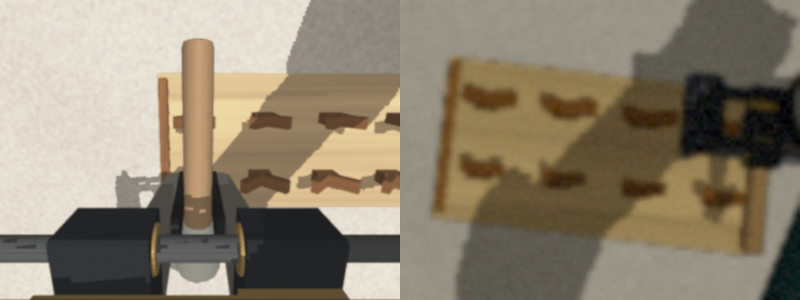

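b hangs over the right-most cradle, handle in line with its near notch (190,122). Descending in stages.

Call:
apply_moves(commands=[{"ax": 0, "ay": 0, "az": 0.1, "tx": -0.2, "ty": -0.2, "tz": 2, "gripper": 1}, {"ax": 0, "ay": 0, "az": 0.1, "tx": -0.2, "ty": -0.2, "tz": 4.5, "gripper": 1}, {"ax": 0, "ay": 0, "az": 0.1, "tx": -0.2, "ty": -0.2, "tz": 6.5, "gripper": 1}, {"ax": 0, "ay": 0, "az": 0.1, "tx": -0.2, "ty": -0.2, "tz": 8, "gripper": 1}, {"ax": 0, "ay": 0, "az": 0.1, "tx": -0.2, "ty": -0.2, "tz": 9, "gripper": 1}, {"ax": 0, "ay": 0, "az": 0.1, "tx": -0.2, "ty": -0.2, "tz": 9.6, "gripper": 1}, {"ax": 0, "ay": 0, "az": 0.1, "tx": -0.2, "ty": -0.2, "tz": 10, "gripper": 1}, {"ax": 0, "ay": 0, "az": 0.1, "tx": -0.2, "ty": -0.2, "tz": 10.2, "gripper": 1}, {"ax": 0, "ay": 0, "az": 0.1, "tx": -0.2, "ty": -0.2, "tz": 10.2, "gripper": 1}, {"ax": 0, "ay": 0, "az": 0.1, "tx": -0.2, "ty": -0.2, "tz": 10.2, "gripper": 1}])

```text
time: 7.9
tcp_pos: [538.7, -325.3, 35.0]
tcp_rot: [[-0.996, 0.094, 0.001], [0.094, 0.996, -0.0], [-0.001, -0.0, -1.0]]
ft_force: [0.5, -0.2, -0.2]
finger_gap: 17.5
gripper_force: 25.0
```

Call:
apply_moves(commands=[{"ax": 0, "ay": 0, "az": 0, "tx": 0, "ty": 0, "tz": 0.1, "gripper": 1}, {"ax": 0, "ay": 0, "az": 0, "tx": 0, "ty": 0, "tz": 0.2, "gripper": 1}, {"ax": 0, "ay": 0, "az": 0, "tx": 0, "ty": 0, "tz": 0.2, "gripper": 1}])

```text
time: 8.28
tcp_pos: [538.5, -325.1, 32.5]
tcp_rot: [[-0.996, 0.094, 0.0], [0.094, 0.996, 0.0], [-0.0, 0.0, -1.0]]
ft_force: [0.1, 0.9, -1.7]
finger_gap: 17.4
gripper_force: 25.0
```

Call:
apply_moves(commands=[{"ax": 0, "ay": 0, "az": 0, "tx": 0, "ty": 0, "tz": 0.1, "gripper": 1}, {"ax": 0, "ay": 0, "az": 0, "tx": 0, "ty": 0, "tz": 0.1, "gripper": 1}, {"ax": 0, "ay": 0, "az": 0, "tx": 0, "ty": 0, "tz": 0.1, "gripper": 1}])

```text
time: 8.65
tcp_pos: [538.6, -325.1, 32.3]
tcp_rot: [[-0.996, 0.094, 0.0], [0.094, 0.996, 0.0], [-0.0, 0.0, -1.0]]
ft_force: [-1.3, 1.7, 5.2]
finger_gap: 17.7
gripper_force: 25.0
```

Firm contact at z 32, so it is seated. Releasing and rising.

Call:
apply_moves(commands=[{"ax": 0, "ay": 0, "az": 0, "tx": 0, "ty": 0, "tz": 0, "gripper": 2.2}, {"ax": 0, "ay": 0, "az": 0, "tx": 0, "ty": 0, "tz": 0, "gripper": 3}, {"ax": 0, "ay": 0, "az": 0, "tx": 0, "ty": 0, "tz": 0, "gripper": 4.5}, {"ax": 0, "ay": 0, "az": 0, "tx": 0, "ty": 0, "tz": 0, "gripper": 4.5}, {"ax": 0, "ay": 0, "az": 0, "tx": 0, "ty": 0, "tz": -1, "gripper": 4.5}, {"ax": 0, "ay": 0, "az": 0, "tx": 0, "ty": 0, "tz": -4, "gripper": 4.5}, {"ax": 0, "ay": 0, "az": 0, "tx": 0, "ty": 0, "tz": -9, "gripper": 4.5}, {"ax": 0, "ay": 0, "az": 0, "tx": 0, "ty": 0, "tz": -14, "gripper": 4.5}, {"ax": 0, "ay": 0, "az": 0, "tx": 0, "ty": 0, "tz": -19, "gripper": 4.5}, {"ax": 0, "ay": 0, "az": 0, "tx": 0, "ty": 0, "tz": -21, "gripper": 4.5}, {"ax": 0, "ay": 0, "az": 0, "tx": 0, "ty": 0, "tz": -21, "gripper": 4.5}, {"ax": 0, "ay": 0, "az": 0, "tx": 0, "ty": 0, "tz": -21, "gripper": 4.5}])

```text
time: 10.15
tcp_pos: [537.9, -324.7, 240.6]
tcp_rot: [[-0.996, 0.094, -0.001], [0.094, 0.996, 0.001], [0.001, 0.001, -1.0]]
ft_force: [-0.3, -0.7, -0.4]
finger_gap: 44.8
gripper_force: 0.0
```

Run:
```python
from h import *
from cell import optics,arm
s=optics.snapshot("wrist"); np.savez("w5.npz",**s); cv2.imwrite("pics/w5.png",s["frame"][:,:,::-1])
f=s["frame"]; hsv=cv2.cvtColor(f,cv2.COLOR_RGB2HSV).astype(int); H,S,V=hsv[...,0],hsv[...,1],hsv[...,2]
W=world(s); m=W[...,2]>20; m&=W[...,2]<75; m[265:]=0
n,l,st,cc=cv2.connectedComponentsWithStats(m.astype(np.uint8))
for i in range(1,n):
    if st[i,4]>60: Q=W[l==i]; print(cc[i].round(),st[i,4],"x",Q[:,0].min().round(1),Q[:,0].max().round(1),"y",Q[:,1].min().round(1),Q[:,1].max().round(1),"z",np.percentile(Q[:,2],[5,50,95]).round(1))
print("next d");plan([(487,230,150,183.3)])
```

```text
[252. 157.] 3139 x 447.6 592.6 y -361.5 -299.9 z [47.  58.4 65.1]
[323. 139.] 500 x 508.1 523.2 y -266.5 -224.2 z [33.8 47.2 53.3]
[393. 139.] 518 x 515.1 530.2 y -191.5 -148.4 z [24.1 47.3 53.3]
[461. 139.] 564 x 521.6 543.0 y -115.9 -59.1 z [24.1 46.7 53.2]
[319. 198.] 689 x 575.0 593.4 y -279.1 -225.2 z [26.3 41.9 50.4]
[386. 198.] 689 x 582.0 600.7 y -203.3 -149.7 z [26.1 41.5 50.4]
[452. 198.] 700 x 589.0 607.8 y -128.2 -65.4 z [25.2 41.7 50.3]
next d
t [10.25 54.73  9.09] a [ 0.06 -0.13 -8.7 ]
```

View pics/w5.png

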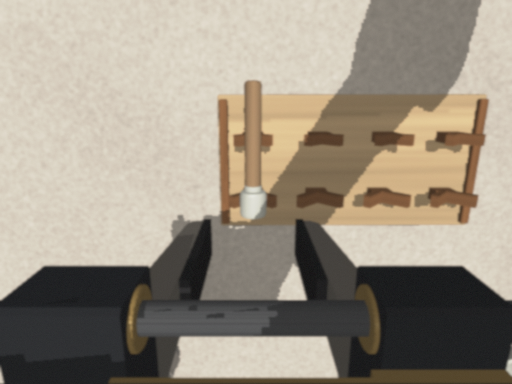

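b lies seated in the right-most cradle (head at (253,203), handle at (253,140)), head middle within about 1 mm of the notch. Next, d.

Call:
apply_moves(commands=[{"ax": 0, "ay": 0, "az": -2, "tx": 2, "ty": 6, "tz": 0, "gripper": 5}, {"ax": 0, "ay": 0, "az": -4, "tx": 4, "ty": 12, "tz": 0, "gripper": 5}, {"ax": 0, "ay": 0, "az": -5, "tx": 5, "ty": 18, "tz": 0, "gripper": 5}, {"ax": 0, "ay": 0, "az": -6, "tx": 6, "ty": 24, "tz": 0, "gripper": 5}, {"ax": 0, "ay": 0, "az": -7, "tx": 7, "ty": 30, "tz": 0, "gripper": 5}, {"ax": 0, "ay": 0, "az": -8, "tx": 8, "ty": 36, "tz": 1, "gripper": 5}, {"ax": 0, "ay": 0, "az": -8.7, "tx": 9, "ty": 42, "tz": 3, "gripper": 5}, {"ax": 0, "ay": 0, "az": -8.7, "tx": 10, "ty": 48, "tz": 5, "gripper": 5}, {"ax": 0, "ay": 0, "az": -8.7, "tx": 10.2, "ty": 53, "tz": 7, "gripper": 5}, {"ax": 0, "ay": 0, "az": -8.7, "tx": 10.2, "ty": 54.7, "tz": 9, "gripper": 5}, {"ax": 0, "ay": 0, "az": -8.7, "tx": 10.2, "ty": 54.7, "tz": 9, "gripper": 5}, {"ax": 0, "ay": 0, "az": -8.7, "tx": 10.2, "ty": 54.7, "tz": 9, "gripper": 5}])

```text
time: 11.7
tcp_pos: [488.5, 227.6, 151.4]
tcp_rot: [[-0.998, -0.056, -0.001], [-0.056, 0.998, -0.001], [0.001, -0.001, -1.0]]
ft_force: [-0.6, -0.9, 1.1]
finger_gap: 50.1
gripper_force: 0.0
```

```bash
python3 -c "
from h import *
plan([(487,230,36,183.3)])"
```

```text
t [ 0.13  0.26 11.54] a [-0.06 -0.04 -0.09]
```

Call:
apply_moves(commands=[{"ax": 0, "ay": 0, "az": 0, "tx": 0.1, "ty": 0.2, "tz": 3, "gripper": 5}, {"ax": 0, "ay": 0, "az": 0, "tx": 0.1, "ty": 0.2, "tz": 6, "gripper": 5}, {"ax": 0, "ay": 0, "az": 0, "tx": 0.1, "ty": 0.2, "tz": 9, "gripper": 5}, {"ax": 0, "ay": 0, "az": 0, "tx": 0.1, "ty": 0.2, "tz": 11, "gripper": 5}, {"ax": 0, "ay": 0, "az": 0, "tx": 0.1, "ty": 0.2, "tz": 11.5, "gripper": 5}, {"ax": 0, "ay": 0, "az": 0, "tx": 0.1, "ty": 0.2, "tz": 11.5, "gripper": 5}, {"ax": 0, "ay": 0, "az": 0, "tx": 0.1, "ty": 0.2, "tz": 11.5, "gripper": 1}, {"ax": 0, "ay": 0, "az": 0, "tx": 0.1, "ty": 0.2, "tz": 11.5, "gripper": 1}, {"ax": 0, "ay": 0, "az": 0, "tx": 0.1, "ty": 0.2, "tz": 11.5, "gripper": 1}, {"ax": 0, "ay": 0, "az": 0, "tx": 0.1, "ty": 0.2, "tz": 11.5, "gripper": 1}, {"ax": 0, "ay": 0, "az": 0, "tx": 0.1, "ty": 0.2, "tz": 11.5, "gripper": 1}, {"ax": 0, "ay": 0, "az": 0, "tx": 0.1, "ty": 0.2, "tz": 11.5, "gripper": 1}])

```text
time: 13.2
tcp_pos: [487.5, 230.4, 36.9]
tcp_rot: [[-0.998, -0.057, 0.0], [-0.057, 0.998, -0.001], [-0.0, -0.001, -1.0]]
ft_force: [-0.7, -3.7, 5.2]
finger_gap: 17.7
gripper_force: 25.0
```

Call:
apply_moves(commands=[{"ax": 0, "ay": 0, "az": 0, "tx": 0, "ty": 0, "tz": -1, "gripper": 1}, {"ax": 0, "ay": 0, "az": 0, "tx": 0, "ty": 0, "tz": -2.5, "gripper": 1}, {"ax": 0, "ay": 0, "az": 0, "tx": 0, "ty": 0, "tz": -4.5, "gripper": 1}, {"ax": 0, "ay": 0, "az": 0, "tx": 0, "ty": 0, "tz": -7, "gripper": 1}, {"ax": 0, "ay": 0, "az": 0, "tx": 0, "ty": 0, "tz": -9, "gripper": 1}, {"ax": 0, "ay": 0, "az": 0, "tx": 0, "ty": 0, "tz": -10, "gripper": 1}, {"ax": 0, "ay": 0, "az": 0, "tx": 0, "ty": 0, "tz": -10, "gripper": 1}, {"ax": 0, "ay": 0, "az": 0, "tx": 0, "ty": 0, "tz": -10, "gripper": 1}])

```text
time: 14.2
tcp_pos: [486.8, 230.8, 136.0]
tcp_rot: [[-0.998, -0.058, -0.001], [-0.058, 0.998, -0.001], [0.001, -0.0, -1.0]]
ft_force: [1.1, -0.8, -2.4]
finger_gap: 17.1
gripper_force: 25.0
```

```bash
python3 -c "
from h import *
plan([(546.5,-248.2,136,174.7)])
from cell import arm
print(arm.get_state()['ft_torque'])"
```

```text
t [-3.200e+00 -4.816e+01  1.000e-02] a [-0.03 -0.06  8.6 ]
[0.00320384 0.04616435 0.03217126]
```

Call:
apply_moves(commands=[{"ax": 0, "ay": 0, "az": 0.3, "tx": -0.1, "ty": -2, "tz": 0, "gripper": 1}, {"ax": 0, "ay": 0, "az": 1, "tx": -0.4, "ty": -6, "tz": 0, "gripper": 1}, {"ax": 0, "ay": 0, "az": 2, "tx": -0.7, "ty": -11, "tz": 0, "gripper": 1}, {"ax": 0, "ay": 0, "az": 3, "tx": -1.1, "ty": -17, "tz": 0, "gripper": 1}, {"ax": 0, "ay": 0, "az": 4, "tx": -1.5, "ty": -23, "tz": 0, "gripper": 1}, {"ax": 0, "ay": 0, "az": 5, "tx": -1.9, "ty": -29, "tz": 0, "gripper": 1}, {"ax": 0, "ay": 0, "az": 6, "tx": -2.3, "ty": -35, "tz": 0, "gripper": 1}, {"ax": 0, "ay": 0, "az": 7, "tx": -2.7, "ty": -41, "tz": 0, "gripper": 1}, {"ax": 0, "ay": 0, "az": 8, "tx": -3, "ty": -45, "tz": 0, "gripper": 1}, {"ax": 0, "ay": 0, "az": 8.6, "tx": -3.2, "ty": -48.2, "tz": 0, "gripper": 1}, {"ax": 0, "ay": 0, "az": 8.6, "tx": -3.2, "ty": -48.2, "tz": 0, "gripper": 1}, {"ax": 0, "ay": 0, "az": 8.6, "tx": -3.2, "ty": -48.2, "tz": 0, "gripper": 1}])

```text
time: 15.7
tcp_pos: [546.0, -248.2, 135.9]
tcp_rot: [[-0.996, 0.093, -0.001], [0.093, 0.996, 0.001], [0.002, 0.001, -1.0]]
ft_force: [0.7, 0.7, -1.2]
finger_gap: 16.5
gripper_force: 25.0
```

```bash
python3 -c "
from h import *
plan([(546.5,-248.2,34,174.7)])"
```

```text
t [-6.000e-02 -1.000e-02  1.019e+01] a [ 0.05 -0.09 -0.03]
```

Call:
apply_moves(commands=[{"ax": 0, "ay": 0, "az": 0, "tx": 0, "ty": 0, "tz": 2, "gripper": 1}, {"ax": 0, "ay": 0, "az": 0, "tx": 0, "ty": 0, "tz": 4.5, "gripper": 1}, {"ax": 0, "ay": 0, "az": 0, "tx": 0, "ty": 0, "tz": 6.5, "gripper": 1}, {"ax": 0, "ay": 0, "az": 0, "tx": 0, "ty": 0, "tz": 8, "gripper": 1}, {"ax": 0, "ay": 0, "az": 0, "tx": 0, "ty": 0, "tz": 9, "gripper": 1}, {"ax": 0, "ay": 0, "az": 0, "tx": 0, "ty": 0, "tz": 9.6, "gripper": 1}, {"ax": 0, "ay": 0, "az": 0, "tx": 0, "ty": 0, "tz": 10, "gripper": 1}, {"ax": 0, "ay": 0, "az": 0, "tx": 0, "ty": 0, "tz": 10.2, "gripper": 1}, {"ax": 0, "ay": 0, "az": 0, "tx": 0, "ty": 0, "tz": 10.3, "gripper": 1}, {"ax": 0, "ay": 0, "az": 0, "tx": 0, "ty": 0, "tz": 10.3, "gripper": 1}, {"ax": 0, "ay": 0, "az": 0, "tx": 0, "ty": 0, "tz": 10.3, "gripper": 1}])

```text
time: 17.08
tcp_pos: [547.2, -248.5, 33.8]
tcp_rot: [[-0.996, 0.092, 0.0], [0.092, 0.996, -0.0], [-0.0, -0.0, -1.0]]
ft_force: [0.5, 0.5, -1.0]
finger_gap: 17.3
gripper_force: 25.0
```

Call:
apply_moves(commands=[{"ax": 0, "ay": 0, "az": 0, "tx": 0, "ty": 0, "tz": 0.1, "gripper": 1}, {"ax": 0, "ay": 0, "az": 0, "tx": 0, "ty": 0, "tz": 0.1, "gripper": 1}, {"ax": 0, "ay": 0, "az": 0, "tx": 0, "ty": 0, "tz": 0.1, "gripper": 1}])

```text
time: 17.45
tcp_pos: [547.2, -248.6, 32.8]
tcp_rot: [[-0.996, 0.092, 0.001], [0.092, 0.996, -0.0], [-0.001, -0.0, -1.0]]
ft_force: [0.7, -0.8, 0.1]
finger_gap: 17.0
gripper_force: 25.0
```

Call:
apply_moves(commands=[{"ax": 0, "ay": 0, "az": 0, "tx": 0, "ty": 0, "tz": 0.1, "gripper": 1}, {"ax": 0, "ay": 0, "az": 0, "tx": 0, "ty": 0, "tz": 0.1, "gripper": 1}, {"ax": 0, "ay": 0, "az": 0, "tx": 0, "ty": 0, "tz": 0.1, "gripper": 1}])

```text
time: 17.82
tcp_pos: [547.3, -249.2, 32.2]
tcp_rot: [[-0.996, 0.093, 0.001], [0.093, 0.996, -0.001], [-0.001, -0.001, -1.0]]
ft_force: [-1.2, -2.2, 6.1]
finger_gap: 16.8
gripper_force: 25.0
```

Seated. Releasing.

Call:
apply_moves(commands=[{"ax": 0, "ay": 0, "az": 0, "tx": 0, "ty": 0, "tz": 0, "gripper": 2.2}, {"ax": 0, "ay": 0, "az": 0, "tx": 0, "ty": 0, "tz": 0, "gripper": 3}, {"ax": 0, "ay": 0, "az": 0, "tx": 0, "ty": 0, "tz": 0, "gripper": 4.5}, {"ax": 0, "ay": 0, "az": 0, "tx": 0, "ty": 0, "tz": 0, "gripper": 4.5}, {"ax": 0, "ay": 0, "az": 0, "tx": 0, "ty": 0, "tz": -1, "gripper": 4.5}, {"ax": 0, "ay": 0, "az": 0, "tx": 0, "ty": 0, "tz": -4, "gripper": 4.5}, {"ax": 0, "ay": 0, "az": 0, "tx": 0, "ty": 0, "tz": -9, "gripper": 4.5}, {"ax": 0, "ay": 0, "az": 0, "tx": 0, "ty": 0, "tz": -12, "gripper": 4.5}, {"ax": 0, "ay": 0, "az": 0, "tx": 0, "ty": 0, "tz": -12, "gripper": 4.5}])

```text
time: 18.95
tcp_pos: [548.8, -249.2, 155.1]
tcp_rot: [[-0.996, 0.093, 0.006], [0.092, 0.996, -0.002], [-0.006, -0.001, -1.0]]
ft_force: [0.7, -0.7, -0.5]
finger_gap: 44.8
gripper_force: 0.0
```

```bash
python3 -c "
from h import *
plan([(492,154.5,150,183.3)])"
```

```text
t [ 9.4  39.67  0.39] a [-0.11  0.35 -8.61]
```

Call:
apply_moves(commands=[{"ax": 0, "ay": 0, "az": -1, "tx": 1, "ty": 5, "tz": 0, "gripper": 5}, {"ax": 0, "ay": 0, "az": -3, "tx": 2.5, "ty": 11, "tz": 0, "gripper": 5}, {"ax": 0, "ay": 0, "az": -4, "tx": 4, "ty": 17, "tz": 0, "gripper": 5}, {"ax": 0, "ay": 0, "az": -6, "tx": 5.5, "ty": 23, "tz": 0, "gripper": 5}, {"ax": 0, "ay": 0, "az": -7, "tx": 7, "ty": 29, "tz": 0, "gripper": 5}, {"ax": 0, "ay": 0, "az": -8, "tx": 8.5, "ty": 35, "tz": 0.3, "gripper": 5}, {"ax": 0, "ay": 0, "az": -8.6, "tx": 9.4, "ty": 39.7, "tz": 0.3, "gripper": 5}, {"ax": 0, "ay": 0, "az": -8.6, "tx": 9.4, "ty": 39.7, "tz": 0.3, "gripper": 5}, {"ax": 0, "ay": 0, "az": -8.6, "tx": 9.4, "ty": 39.7, "tz": 0.3, "gripper": 5}, {"ax": 0, "ay": 0, "az": -8.6, "tx": 9.4, "ty": 39.7, "tz": 0.3, "gripper": 5}])

```text
time: 20.2
tcp_pos: [490.2, 153.7, 148.3]
tcp_rot: [[-0.998, -0.055, -0.0], [-0.055, 0.998, -0.001], [0.001, -0.001, -1.0]]
ft_force: [0.2, 0.1, -0.6]
finger_gap: 49.9
gripper_force: 0.0
```

```bash
python3 -c "
from h import *
plan([(492,154.5,36,183.3)])"
```

```text
t [-0.19  0.08 11.23] a [-0.05 -0.03 -0.16]
```

Call:
apply_moves(commands=[{"ax": 0, "ay": 0, "az": -0.1, "tx": -0.2, "ty": 0.1, "tz": 3, "gripper": 5}, {"ax": 0, "ay": 0, "az": -0.1, "tx": -0.2, "ty": 0.1, "tz": 6, "gripper": 5}, {"ax": 0, "ay": 0, "az": -0.1, "tx": -0.2, "ty": 0.1, "tz": 9, "gripper": 5}, {"ax": 0, "ay": 0, "az": -0.1, "tx": -0.2, "ty": 0.1, "tz": 10.8, "gripper": 5}, {"ax": 0, "ay": 0, "az": -0.1, "tx": -0.2, "ty": 0.1, "tz": 11.2, "gripper": 5}, {"ax": 0, "ay": 0, "az": -0.1, "tx": -0.2, "ty": 0.1, "tz": 11.2, "gripper": 5}, {"ax": 0, "ay": 0, "az": -0.1, "tx": -0.2, "ty": 0.1, "tz": 11.2, "gripper": 1}, {"ax": 0, "ay": 0, "az": -0.1, "tx": -0.2, "ty": 0.1, "tz": 11.2, "gripper": 1}, {"ax": 0, "ay": 0, "az": -0.1, "tx": -0.2, "ty": 0.1, "tz": 11.2, "gripper": 1}, {"ax": 0, "ay": 0, "az": -0.1, "tx": -0.2, "ty": 0.1, "tz": 11.2, "gripper": 1}, {"ax": 0, "ay": 0, "az": -0.1, "tx": -0.2, "ty": 0.1, "tz": 11.2, "gripper": 1}, {"ax": 0, "ay": 0, "az": -0.1, "tx": -0.2, "ty": 0.1, "tz": 11.2, "gripper": 1}])

```text
time: 21.7
tcp_pos: [492.4, 154.5, 37.0]
tcp_rot: [[-0.998, -0.058, 0.0], [-0.058, 0.998, -0.002], [-0.0, -0.002, -1.0]]
ft_force: [0.9, -5.7, 3.4]
finger_gap: 17.0
gripper_force: 25.0
```

Call:
apply_moves(commands=[{"ax": 0, "ay": 0, "az": 0, "tx": 0, "ty": 0, "tz": -1, "gripper": 1}, {"ax": 0, "ay": 0, "az": 0, "tx": 0, "ty": 0, "tz": -2.5, "gripper": 1}, {"ax": 0, "ay": 0, "az": 0, "tx": 0, "ty": 0, "tz": -4.5, "gripper": 1}, {"ax": 0, "ay": 0, "az": 0, "tx": 0, "ty": 0, "tz": -7, "gripper": 1}, {"ax": 0, "ay": 0, "az": 0, "tx": 0, "ty": 0, "tz": -9, "gripper": 1}, {"ax": 0, "ay": 0, "az": 0, "tx": 0, "ty": 0, "tz": -10, "gripper": 1}, {"ax": 0, "ay": 0, "az": 0, "tx": 0, "ty": 0, "tz": -10, "gripper": 1}, {"ax": 0, "ay": 0, "az": 0, "tx": 0, "ty": 0, "tz": -10, "gripper": 1}])

```text
time: 22.7
tcp_pos: [491.5, 156.6, 136.1]
tcp_rot: [[-0.998, -0.059, -0.001], [-0.059, 0.998, -0.0], [0.001, -0.0, -1.0]]
ft_force: [0.1, -0.6, -1.1]
finger_gap: 17.0
gripper_force: 25.0
```

```bash
python3 -c "
from h import *
plan([(553.5,-172.6,136,174.7)])
from cell import arm
print(arm.get_state()['ft_torque'])"
```

```text
t [-4.230e+00 -3.323e+01  1.000e-02] a [-0.02 -0.06  8.7 ]
[-0.03862793 -0.02092938  0.01371916]
```

Call:
apply_moves(commands=[{"ax": 0, "ay": 0, "az": 0.5, "tx": -0.2, "ty": -2, "tz": 0, "gripper": 1}, {"ax": 0, "ay": 0, "az": 1.5, "tx": -0.7, "ty": -6, "tz": 0, "gripper": 1}, {"ax": 0, "ay": 0, "az": 3, "tx": -1.4, "ty": -11, "tz": 0, "gripper": 1}, {"ax": 0, "ay": 0, "az": 4.5, "tx": -2.2, "ty": -17, "tz": 0, "gripper": 1}, {"ax": 0, "ay": 0, "az": 6, "tx": -3, "ty": -23, "tz": 0, "gripper": 1}, {"ax": 0, "ay": 0, "az": 7.5, "tx": -3.6, "ty": -28, "tz": 0, "gripper": 1}, {"ax": 0, "ay": 0, "az": 8.3, "tx": -4, "ty": -31.5, "tz": 0, "gripper": 1}, {"ax": 0, "ay": 0, "az": 8.7, "tx": -4.2, "ty": -33.2, "tz": 0, "gripper": 1}, {"ax": 0, "ay": 0, "az": 8.7, "tx": -4.2, "ty": -33.2, "tz": 0, "gripper": 1}, {"ax": 0, "ay": 0, "az": 8.7, "tx": -4.2, "ty": -33.2, "tz": 0, "gripper": 1}])

```text
time: 23.95
tcp_pos: [553.4, -170.4, 136.3]
tcp_rot: [[-0.996, 0.09, -0.001], [0.09, 0.996, 0.001], [0.001, 0.001, -1.0]]
ft_force: [-0.5, 0.6, -1.6]
finger_gap: 17.2
gripper_force: 25.0
```

```bash
python3 -c "
from h import *
plan([(553.5,-172.6,34,174.7)])"
```

```text
t [-0.04 -0.23 10.23] a [ 0.07 -0.05  0.12]
```

Call:
apply_moves(commands=[{"ax": 0, "ay": 0, "az": 0.1, "tx": 0, "ty": -0.2, "tz": 2, "gripper": 1}, {"ax": 0, "ay": 0, "az": 0.1, "tx": 0, "ty": -0.2, "tz": 4.5, "gripper": 1}, {"ax": 0, "ay": 0, "az": 0.1, "tx": 0, "ty": -0.2, "tz": 6.5, "gripper": 1}, {"ax": 0, "ay": 0, "az": 0.1, "tx": 0, "ty": -0.2, "tz": 8, "gripper": 1}, {"ax": 0, "ay": 0, "az": 0.1, "tx": 0, "ty": -0.2, "tz": 9, "gripper": 1}, {"ax": 0, "ay": 0, "az": 0.1, "tx": 0, "ty": -0.2, "tz": 9.6, "gripper": 1}, {"ax": 0, "ay": 0, "az": 0.1, "tx": 0, "ty": -0.2, "tz": 10, "gripper": 1}, {"ax": 0, "ay": 0, "az": 0.1, "tx": 0, "ty": -0.2, "tz": 10.2, "gripper": 1}, {"ax": 0, "ay": 0, "az": 0.1, "tx": 0, "ty": -0.2, "tz": 10.3, "gripper": 1}, {"ax": 0, "ay": 0, "az": 0.1, "tx": 0, "ty": -0.2, "tz": 10.3, "gripper": 1}, {"ax": 0, "ay": 0, "az": 0.1, "tx": 0, "ty": -0.2, "tz": 10.3, "gripper": 1}])

```text
time: 25.32
tcp_pos: [553.6, -174.3, 33.8]
tcp_rot: [[-0.996, 0.094, 0.0], [0.094, 0.996, -0.0], [-0.0, 0.0, -1.0]]
ft_force: [0.6, -0.2, -0.3]
finger_gap: 17.2
gripper_force: 25.0
```

Call:
apply_moves(commands=[{"ax": 0, "ay": 0, "az": 0, "tx": 0, "ty": 0, "tz": 0.1, "gripper": 1}, {"ax": 0, "ay": 0, "az": 0, "tx": 0, "ty": 0, "tz": 0.1, "gripper": 1}, {"ax": 0, "ay": 0, "az": 0, "tx": 0, "ty": 0, "tz": 0.1, "gripper": 1}])

```text
time: 25.7
tcp_pos: [553.5, -174.2, 32.6]
tcp_rot: [[-0.996, 0.094, 0.0], [0.094, 0.996, 0.0], [-0.0, 0.0, -1.0]]
ft_force: [1.0, 0.4, -0.3]
finger_gap: 17.6
gripper_force: 25.0
```

Call:
apply_moves(commands=[{"ax": 0, "ay": 0, "az": 0, "tx": 0, "ty": 0, "tz": 0.1, "gripper": 1}, {"ax": 0, "ay": 0, "az": 0, "tx": 0, "ty": 0, "tz": 0.1, "gripper": 1}, {"ax": 0, "ay": 0, "az": 0, "tx": 0, "ty": 0, "tz": 0.1, "gripper": 1}])

```text
time: 26.08
tcp_pos: [553.7, -173.9, 32.1]
tcp_rot: [[-0.996, 0.094, 0.0], [0.094, 0.996, 0.0], [-0.0, 0.0, -1.0]]
ft_force: [-1.8, 1.4, 5.1]
finger_gap: 17.1
gripper_force: 25.0
```

Call:
apply_moves(commands=[{"ax": 0, "ay": 0, "az": 0, "tx": 0, "ty": 0, "tz": 0, "gripper": 2.2}, {"ax": 0, "ay": 0, "az": 0, "tx": 0, "ty": 0, "tz": 0, "gripper": 3}, {"ax": 0, "ay": 0, "az": 0, "tx": 0, "ty": 0, "tz": 0, "gripper": 4.5}, {"ax": 0, "ay": 0, "az": 0, "tx": 0, "ty": 0, "tz": 0, "gripper": 4.5}, {"ax": 0, "ay": 0, "az": 0, "tx": 0, "ty": 0, "tz": -1, "gripper": 4.5}, {"ax": 0, "ay": 0, "az": 0, "tx": 0, "ty": 0, "tz": -4, "gripper": 4.5}, {"ax": 0, "ay": 0, "az": 0, "tx": 0, "ty": 0, "tz": -9, "gripper": 4.5}, {"ax": 0, "ay": 0, "az": 0, "tx": 0, "ty": 0, "tz": -11.5, "gripper": 4.5}, {"ax": 0, "ay": 0, "az": 0, "tx": 0, "ty": 0, "tz": -11.5, "gripper": 4.5}, {"ax": 0, "ay": 0, "az": 0, "tx": 0, "ty": 0, "tz": -11.5, "gripper": 4.5}])

```text
time: 27.32
tcp_pos: [552.9, -174.0, 146.1]
tcp_rot: [[-0.996, 0.094, -0.001], [0.094, 0.996, 0.0], [0.001, 0.0, -1.0]]
ft_force: [-0.2, -0.4, -0.1]
finger_gap: 45.2
gripper_force: 0.0
```

```bash
python3 -c "
from h import *
plan([(498,78.5,148,183.3)])"
```

```text
t [ 7.84 24.62 -0.18] a [ 0.02 -0.05 -8.7 ]
```

Call:
apply_moves(commands=[{"ax": 0, "ay": 0, "az": -2, "tx": 1.5, "ty": 5, "tz": 0, "gripper": 5}, {"ax": 0, "ay": 0, "az": -4, "tx": 3.5, "ty": 11, "tz": 0, "gripper": 5}, {"ax": 0, "ay": 0, "az": -6, "tx": 5.5, "ty": 17, "tz": -0.2, "gripper": 5}, {"ax": 0, "ay": 0, "az": -8, "tx": 7, "ty": 22, "tz": -0.2, "gripper": 5}, {"ax": 0, "ay": 0, "az": -8.7, "tx": 7.8, "ty": 24.6, "tz": -0.2, "gripper": 5}, {"ax": 0, "ay": 0, "az": -8.7, "tx": 7.8, "ty": 24.6, "tz": -0.2, "gripper": 5}, {"ax": 0, "ay": 0, "az": -8.7, "tx": 7.8, "ty": 24.6, "tz": -0.2, "gripper": 5}, {"ax": 0, "ay": 0, "az": -8.7, "tx": 7.8, "ty": 24.6, "tz": -0.2, "gripper": 5}])

```text
time: 28.32
tcp_pos: [499.1, 76.3, 148.2]
tcp_rot: [[-0.999, -0.055, -0.001], [-0.055, 0.999, -0.001], [0.001, -0.001, -1.0]]
ft_force: [-0.1, 0.5, 0.2]
finger_gap: 50.3
gripper_force: 0.0
```

```bash
python3 -c "
from h import *
plan([(498,78.5,36,183.3)])"
```

```text
t [ 0.09  0.23 11.22] a [-0.04 -0.04 -0.16]
```

Call:
apply_moves(commands=[{"ax": 0, "ay": 0, "az": -0.1, "tx": 0.1, "ty": 0.2, "tz": 3, "gripper": 5}, {"ax": 0, "ay": 0, "az": -0.1, "tx": 0.1, "ty": 0.2, "tz": 6, "gripper": 5}, {"ax": 0, "ay": 0, "az": -0.1, "tx": 0.1, "ty": 0.2, "tz": 9, "gripper": 5}, {"ax": 0, "ay": 0, "az": -0.1, "tx": 0.1, "ty": 0.2, "tz": 10.8, "gripper": 5}, {"ax": 0, "ay": 0, "az": -0.1, "tx": 0.1, "ty": 0.2, "tz": 11.2, "gripper": 5}, {"ax": 0, "ay": 0, "az": -0.1, "tx": 0.1, "ty": 0.2, "tz": 11.2, "gripper": 5}, {"ax": 0, "ay": 0, "az": -0.1, "tx": 0.1, "ty": 0.2, "tz": 11.2, "gripper": 1}, {"ax": 0, "ay": 0, "az": -0.1, "tx": 0.1, "ty": 0.2, "tz": 11.2, "gripper": 1}, {"ax": 0, "ay": 0, "az": -0.1, "tx": 0.1, "ty": 0.2, "tz": 11.2, "gripper": 1}, {"ax": 0, "ay": 0, "az": -0.1, "tx": 0.1, "ty": 0.2, "tz": 11.2, "gripper": 1}, {"ax": 0, "ay": 0, "az": -0.1, "tx": 0.1, "ty": 0.2, "tz": 11.2, "gripper": 1}, {"ax": 0, "ay": 0, "az": -0.1, "tx": 0.1, "ty": 0.2, "tz": 11.2, "gripper": 1}])

```text
time: 29.82
tcp_pos: [498.2, 78.7, 36.9]
tcp_rot: [[-0.998, -0.058, 0.0], [-0.058, 0.998, -0.001], [-0.0, -0.001, -1.0]]
ft_force: [-0.5, -5.8, 4.3]
finger_gap: 17.5
gripper_force: 25.0
```

Call:
apply_moves(commands=[{"ax": 0, "ay": 0, "az": 0, "tx": 0, "ty": 0, "tz": -1, "gripper": 1}, {"ax": 0, "ay": 0, "az": 0, "tx": 0, "ty": 0, "tz": -2.5, "gripper": 1}, {"ax": 0, "ay": 0, "az": 0, "tx": 0, "ty": 0, "tz": -4.5, "gripper": 1}, {"ax": 0, "ay": 0, "az": 0, "tx": 0, "ty": 0, "tz": -7, "gripper": 1}, {"ax": 0, "ay": 0, "az": 0, "tx": 0, "ty": 0, "tz": -9, "gripper": 1}, {"ax": 0, "ay": 0, "az": 0, "tx": 0, "ty": 0, "tz": -10, "gripper": 1}, {"ax": 0, "ay": 0, "az": 0, "tx": 0, "ty": 0, "tz": -10, "gripper": 1}, {"ax": 0, "ay": 0, "az": 0, "tx": 0, "ty": 0, "tz": -10, "gripper": 1}])

```text
time: 30.82
tcp_pos: [497.3, 80.0, 136.0]
tcp_rot: [[-0.998, -0.059, -0.001], [-0.059, 0.998, -0.0], [0.001, -0.0, -1.0]]
ft_force: [-0.1, -0.1, -1.7]
finger_gap: 17.2
gripper_force: 25.0
```

```bash
python3 -c "
from h import *
plan([(560.5,-96.9,136,174.7)])
from cell import arm
print(arm.get_state()['ft_torque'])"
```

```text
t [ -5.26 -18.03  -0.  ] a [-0.01 -0.07  8.71]
[ 0.05113122 -0.01497423 -0.0418226 ]
```

Call:
apply_moves(commands=[{"ax": 0, "ay": 0, "az": 0.7, "tx": -0.4, "ty": -1.5, "tz": 0, "gripper": 1}, {"ax": 0, "ay": 0, "az": 2, "tx": -1.2, "ty": -4, "tz": 0, "gripper": 1}, {"ax": 0, "ay": 0, "az": 4, "tx": -2.3, "ty": -8, "tz": 0, "gripper": 1}, {"ax": 0, "ay": 0, "az": 6, "tx": -3.5, "ty": -12, "tz": 0, "gripper": 1}, {"ax": 0, "ay": 0, "az": 8, "tx": -4.6, "ty": -15.5, "tz": 0, "gripper": 1}, {"ax": 0, "ay": 0, "az": 8.6, "tx": -5.1, "ty": -17.3, "tz": 0, "gripper": 1}, {"ax": 0, "ay": 0, "az": 8.7, "tx": -5.3, "ty": -18, "tz": 0, "gripper": 1}, {"ax": 0, "ay": 0, "az": 8.7, "tx": -5.3, "ty": -18, "tz": 0, "gripper": 1}, {"ax": 0, "ay": 0, "az": 8.7, "tx": -5.3, "ty": -18, "tz": 0, "gripper": 1}])

```text
time: 31.95
tcp_pos: [561.2, -95.0, 136.5]
tcp_rot: [[-0.996, 0.09, -0.0], [0.09, 0.996, 0.001], [0.0, 0.001, -1.0]]
ft_force: [1.0, 0.3, -1.7]
finger_gap: 17.3
gripper_force: 25.0
```

```bash
python3 -c "
from h import *
plan([(560.5,-96.9,34,174.7)])"
```

```text
t [ 0.04 -0.2  10.25] a [ 0.04 -0.03  0.12]
```

Call:
apply_moves(commands=[{"ax": 0, "ay": 0, "az": 0, "tx": 0, "ty": -0.1, "tz": 2, "gripper": 1}, {"ax": 0, "ay": 0, "az": 0, "tx": 0, "ty": -0.1, "tz": 4.5, "gripper": 1}, {"ax": 0, "ay": 0, "az": 0, "tx": 0, "ty": -0.1, "tz": 6.5, "gripper": 1}, {"ax": 0, "ay": 0, "az": 0, "tx": 0, "ty": -0.1, "tz": 8, "gripper": 1}, {"ax": 0, "ay": 0, "az": 0, "tx": 0, "ty": -0.1, "tz": 9, "gripper": 1}, {"ax": 0, "ay": 0, "az": 0, "tx": 0, "ty": -0.1, "tz": 9.6, "gripper": 1}, {"ax": 0, "ay": 0, "az": 0, "tx": 0, "ty": -0.1, "tz": 10, "gripper": 1}, {"ax": 0, "ay": 0, "az": 0, "tx": 0, "ty": -0.1, "tz": 10.2, "gripper": 1}, {"ax": 0, "ay": 0, "az": 0, "tx": 0, "ty": -0.1, "tz": 10.3, "gripper": 1}, {"ax": 0, "ay": 0, "az": 0, "tx": 0, "ty": -0.1, "tz": 10.4, "gripper": 1}, {"ax": 0, "ay": 0, "az": 0, "tx": 0, "ty": -0.1, "tz": 10.4, "gripper": 1}, {"ax": 0, "ay": 0, "az": 0, "tx": 0, "ty": -0.1, "tz": 10.4, "gripper": 1}])

```text
time: 33.45
tcp_pos: [561.4, -97.6, 32.7]
tcp_rot: [[-0.996, 0.092, 0.0], [0.092, 0.996, 0.0], [-0.0, 0.0, -1.0]]
ft_force: [-0.1, -0.2, -1.8]
finger_gap: 17.6
gripper_force: 25.0
```

Call:
apply_moves(commands=[{"ax": 0, "ay": 0, "az": 0, "tx": 0, "ty": 0, "tz": 0.1, "gripper": 1}, {"ax": 0, "ay": 0, "az": 0, "tx": 0, "ty": 0, "tz": 0.1, "gripper": 1}, {"ax": 0, "ay": 0, "az": 0, "tx": 0, "ty": 0, "tz": 0.1, "gripper": 1}])

```text
time: 33.83
tcp_pos: [561.6, -98.0, 32.0]
tcp_rot: [[-0.996, 0.093, 0.001], [0.093, 0.996, -0.0], [-0.001, -0.0, -1.0]]
ft_force: [-1.7, -1.4, 4.2]
finger_gap: 16.7
gripper_force: 25.0
```

Seated. Release, rise, and back off toward the right to view the whole rack.

Call:
apply_moves(commands=[{"ax": 0, "ay": 0, "az": 0, "tx": 0, "ty": 0, "tz": 0, "gripper": 2.2}, {"ax": 0, "ay": 0, "az": 0, "tx": 0, "ty": 0, "tz": 0, "gripper": 3}, {"ax": 0, "ay": 0, "az": 0, "tx": 0, "ty": 0, "tz": 0, "gripper": 4.5}, {"ax": 0, "ay": 0, "az": 0, "tx": 0, "ty": 0, "tz": 0, "gripper": 4.5}, {"ax": 0, "ay": 0, "az": 0, "tx": 0, "ty": 0, "tz": -1, "gripper": 4.5}, {"ax": 0, "ay": 0, "az": 0, "tx": 0, "ty": 0, "tz": -4, "gripper": 4.5}, {"ax": 0, "ay": 0, "az": 0, "tx": 0, "ty": 0, "tz": -9, "gripper": 4.5}, {"ax": 0, "ay": 0, "az": 0, "tx": 0, "ty": 0, "tz": -14, "gripper": 4.5}, {"ax": 0, "ay": 0, "az": 0, "tx": 0, "ty": -4, "tz": -19, "gripper": 4.5}, {"ax": 0, "ay": 0, "az": 0, "tx": 0, "ty": -9, "tz": -23, "gripper": 4.5}, {"ax": 0, "ay": 0, "az": 0, "tx": 0, "ty": -11, "tz": -23, "gripper": 4.5}, {"ax": 0, "ay": 0, "az": 0, "tx": 0, "ty": -11, "tz": -23, "gripper": 4.5}])

```text
time: 35.33
tcp_pos: [550.6, -209.1, 262.7]
tcp_rot: [[-0.995, 0.096, 0.001], [0.096, 0.995, -0.001], [-0.002, -0.001, -1.0]]
ft_force: [0.8, 0.6, 0.6]
finger_gap: 44.9
gripper_force: 0.0
```

Run:
```python
from h import *
from cell import optics,arm
s=optics.snapshot("wrist"); np.savez("w9.npz",**s); cv2.imwrite("pics/w9.png",s["frame"][:,:,::-1])
W=world(s); m=(W[...,2]>55)&(W[...,2]<80); m[265:]=0
n,l,st,cc=cv2.connectedComponentsWithStats(m.astype(np.uint8))
X=np.array([.9958,-.092]);Y=np.array([.092,.9957]);C=np.array([550,-210.4])
for i in range(1,n):
    if st[i,4]>60:
        Q=W[l==i]; d=Q[:,:2]-C; a=d@X+80; b=d@Y
        k=np.polyfit(a,b,1); print(cc[i].round(),st[i,4],"x",a.min().round(1),a.max().round(1),"y@80",np.polyval(k,80).round(1),"slope",k[0].round(3),"zmax",np.percentile(Q[:,2],99).round(1),"handle z near end",np.percentile(Q[a<a.min()+25][:,2],95).round(1),np.percentile(Q[(a>60)&(a<85)][:,2],95).round(1))
```

```text
[216. 133.] 2756 x -50.1 136.6 y@80 -37.8 slope 0.002 zmax 66.5 handle z near end 60.4 60.6Traceback (most recent call last):
  File "<stdin>", line 10, in <module>
    return _quantile_unchecked(
        a, q, axis, out, overwrite_input, method, keepdims, weights)
    return _ureduce(a,
                    func=_quantile_ureduce_func,
    ...<5 lines>...
                    overwrite_input=overwrite_input,
                    method=method)
    r = func(a, **kwargs)
    result = _quantile(arr,
                       quantiles=q,
    ...<2 lines>...
                       out=out,
                       weights=wgt)
    slices_having_nans = np.isnan(arr[-1, ...])
                                  ~~~^^^^^^^^^
IndexError: index -1 is out of bounds for axis 0 with size 0
```

View pics/w9.png

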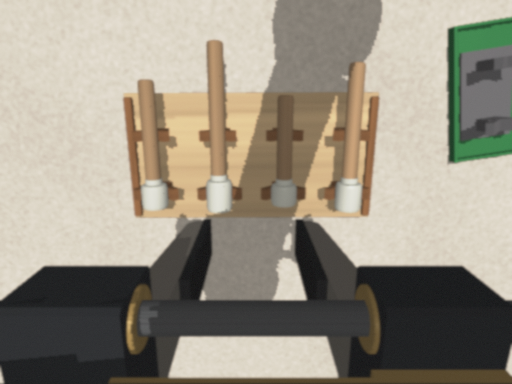

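All four lie seated: b (153,195), d (219,195), a (284,193), c (348,195). In world terms that is c, a, d, b from the left. A quick numeric check from the same picture.

```bash
python3 - <<'E'
from h import *
s=dict(np.load("w9.npz"))
W=world(s); m=(W[...,2]>54)&(W[...,2]<80); m[265:]=0
n,l,st,cc=cv2.connectedComponentsWithStats(m.astype(np.uint8))
X=np.array([.9958,-.092]);Y=np.array([.092,.9957]);C=np.array([550,-210.4])
for i in range(1,n):
    if st[i,4]>300:
        Q=W[l==i]; d=Q[:,:2]-C; a=d@X+80; b=d@Y
        k=np.polyfit(a,b,1); print(cc[i].round(),"x",a.min().round(1),a.max().round(1),"y@80",np.polyval(k,80).round(1),"slope",k[0].round(3),"zmax",np.percentile(Q[:,2],99).round(1),"handle z",[np.percentile(Q[(a<q)][:,2],95).round(1) for q in (25,85) if (a<q).sum()>5])
E
ls pics >/dev/null
```

```text
[216. 133.] x -50.2 136.6 y@80 -37.7 slope 0.002 zmax 66.4 handle z [np.float64(60.5), np.float64(60.5)]
[352. 143.] x -28.1 136.2 y@80 111.8 slope -0.009 zmax 66.3 handle z [np.float64(60.4), np.float64(60.4)]
[149. 150.] x -11.8 133.1 y@80 -112.6 slope 0.009 zmax 66.4 handle z [np.float64(60.8), np.float64(60.6)]
[284. 155.] x 5.2 130.7 y@80 37.1 slope -0.005 zmax 66.3 handle z [np.float64(60.6), np.float64(60.5)]
```

Head middles are at x 117.6-119 against 117, all level. Handing in.

```bash
python3 -c "
from cell import job
print(job.hand_in())"
```

```text
the job is handed in; nothing more can be done
None
```

The four pestles are on the store rack in reverse order (from the left: c, a, d, b), level and released, with each head's middle within about 2 mm of its far notch; the job was handed in at about 35 s.

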